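Screw the hood back onto the tip-cleaner pot of a soldering-iron stand

ROBOT

A 6-joint arm with a two-finger parallel gripper is mounted at the origin on the work surface. World frame = base frame: x ahead of the robot, y to its left, z up, the work surface at z = 0. Lengths are in m, angles in rad, forces in N, time in s.
With the tool pointing down it reaches from about 0.375 to 0.9 m from the base axis. Payload 3.1 kg.
Tool frame: the origin (TCP) lies between the finger pads; the fingertips stand 11 mm ahead of it and the grasp point (between the pads) lies 8 mm behind it; z points along the fingers, y is the direction in which the jaws open and shut (so a half turn about z gives the same grasp; the last joint's range is limited). The gripper opens to 85 mm and grips with 20 to 120 N. Pads are 22 mm wide; open, the fingers measure 114 mm over their backs; the gripper's body (76 mm by 85 mm) begins 54 mm behind the grasp point. The pads swing forward as they close: fully open they stand 13 mm farther back than shut.
Start: joints at [-0.178, 0.527, 1.433, -0, 1.181, -0.178], TCP at [0.625, 0, 0.242] pointing down, gripper open.
Joint ranges: [-3.08, 3.08], [-0.75, 2.2], [0.22, 2.44], [-1.43, 4.57], [0, 2.65], [-2.85, 2.85]. Speed limits (rad/s): [2.79, 2.79, 3.14, 3.14, 3.14, 3.14].

INTERFACE

Orientations are given as a unit quaternion [x, y, z, w].
In Python, from station import manip gives the robot as it stands.
- The arm moves only by the tool move_arm, never from a script. Its argument "deltas" is a list of rows, each a list of 5 numbers: the shift along the tool's x, y, z in units of 40 cm (1.0 is 40 cm), then the turn about the tool's z in units of 0.5 rad (1.0 is 0.5 rad), then the opening in per cent of the stroke, from 0 (shut) to 100 (fully open). In form: [[x, y, z, twist, grip], ...]. A call has exactly 8 rows; each row is the pose to reach, as a shift and turn from the pose commanded when the call began, along the tool's axes at that moment; what a row does not reach only later rows make up. A row lasts 1/12 s, in which the tool goes at most 41.7 mm and 7.16 degrees, less where a joint would pass 70% of its speed; a pose out of reach is approached as far as the arm can. A call with a number of a shift or a turn outside -1 to 1 is refused whole. A call with a gripper value outside its range is refused whole. The fingers move at their own pace and stop on an object; "force" is the grip in N (left out, the last holds). Time passes only in rows, so rows that repeat a pose let the fingers close, or fill a call up. It gives the time, the measured TCP pose, the force and the opening at its end, in the units of the state.
- manip.sense(): the state, without advancing time (a new reading comes with each control period).
- manip.snapshot(name): name is "scene" or "side" or "wrist"; returns (picture, depth): 480x640x3 uint8, red, green, blue; 480x640 float32, m along the optical axis (not along the pixel's ray), 0 where there is no reading.
- manip.get_calibration(name): a dict with "vfov" (degrees; the focal length in pixels is half the picture's height over the tangent of half this angle, whatever the lens; pixels are square), "cx", "cy" (the principal point, pixels), "pose" (4x4, takes a point from camera to world coordinates). Camera axes: x right, y down, z forward; pixel columns grow to the right and rows downward; lengths in m; the calibration is good to about 2 mm. A picture is of the moment at which its call begins: read the wrist's pose just before it. get_calibration takes no time and is no camera call; for the wrist camera it gives the pose at the moment of the call.
- manip.sign_off(): hands the job in, once; it reports no verdict.
The state is a dict: "t": time; "q": joint angles; "qd": joint speeds; "tau": joint torques, N m; "tcp_pos": TCP position; "tool_rot": TCP orientation; "force": force on the tool from outside, world axes, zero at the start; "ft_torque": the same for the moment, N m; "finger_gap": opening from 0.0 (shut) to 1.0 (fully open).
Only numpy, scipy, OpenCV 4.12 (cv2) and the standard library are available. Lean on these libraries where they do the work, as an engineer would, in place of code of your own. Each camera call takes 0.05 s, during which the arm holds its last target.

TASK

The tip cleaner on the soldering stand has new brass wool, so put its black hood back on: set the hood on the pot's neck, ease it backward (anticlockwise from above) under light pressure until you feel it drop into the thread, then screw it forward until it is fully home and level on the pot, and let go. Do not force it against the thread or its stops at any time, and leave the other things on the bench where they are.

Things in the scene. Friction and masses are not known exactly. Their poses are not given: they have to be found in the camera images.
- hood_center (a point): Loose black plastic hood, 60 mm outside diameter with a finely ribbed upright side, 36 mm tall, 90 g, standing open side down on the bench; its flat top has a 29 mm round opening. The point is its centre, half-way up (18 mm above its lower rim); z is its axis, up.
- hood: The same hood; origin at the centre of its lower rim, z up. Inside: a 53.6 mm bore and three equal lugs 120 degrees apart, 7 mm long round the circle and 3.5 mm high, reaching in to a radius of 23 mm, their undersides 2 mm above the lower rim.
- mouth (a point): Centre of the top edge of the neck of the tip-cleaner pot (bright metal, full of brass shavings), 80 mm above the bench, z up. Neck 43 mm in diameter, 18 mm high. Around it a right-hand thread of 51 mm outside diameter with three equal starts; how it is turned about the axis is not given. Screwed fully home, the hood's centre is level with this point.
- shoulder (a point): Centre of the pot's shoulder under the neck, 62 mm above the bench (pot 56 mm in diameter, in a stiff rubber seat: 4 Nm/rad). Set on at random, the lugs rest on the thread bars, hood centre 8 to 12 mm above the mouth point. Turned anticlockwise they climb the bars (at most 110 degrees), then fall 7 mm off their blunt ends into the entry gaps: hood centre 4.5 mm above the mouth point.
- stand: Grey iron stand, base 120 x 235 x 16 mm, fixed; origin under the base, pot axis 55 mm along +y, iron rising along -y. From the gaps the hood goes clockwise 80 to 100 degrees, sinking 4.5 mm to a stop. On top of the bars, clockwise meets 2 mm stop ribs about 8 mm above home (a false end); a step of 2 mm backward off a rib is not the drop. Press 3 to 8 N; over 40 N of contact spoils it.
- tin_lid: Plain bright steel lid of another tin, closed flat top, 46 mm in diameter, 26 mm high: does not fit the pot; leave it. It and the hood may stand in either place. Origin at the centre of its underside.
- spool: Solder spool standing on end, 60 mm in diameter, 42 mm high; leave it. Origin under its centre.
- cutters: Side cutters with blue grips lying flat, 135 mm long; leave them. Origin under the pivot.
- foam: White foam block with small components stuck in it, 75 by 120 by 18 mm; leave it. Origin under its centre.
- driver: Screwdriver with a yellow handle lying flat, 150 mm long; leave it. Origin under it.
- board: Small green circuit board, 70 x 50 mm, lying flat; leave it. Origin under its centre.
Things that resemble listed ones, but are neither listed nor needed, are in the scene too. What is shaped like the hood but green or purple is not meant.

How it is judged:
On the way, in this order (a step that is already met when the one before it is completed fails the run):
1. the hood is set over the neck, lugs below its top edge (z of hood_center in the frame of mouth below 0.0145 m and horizontal distance between hood_center and mouth below 0.004 m and angle between hood_center's own z axis and vertical below 0.12 rad), for 0.05 s.
2. the hood has dropped into the entry of the thread, level (z of hood_center in the frame of mouth below 0.0058 m and horizontal distance between hood_center and mouth below 0.004 m and angle between hood_center's own z axis and vertical below 0.06 rad), for 0.1 s.
At the end, for the whole second after the job is handed in: The hood is screwed home on the pot: its centre within 1.2 mm of the level of the neck's top edge (lower rim on the shoulder), within 3 mm of the pot's axis, tilted less than 0.04 rad, at rest and released (z of hood_center in the frame of mouth between -0.003 and 0.0012 m and horizontal distance between hood_center and mouth below 0.003 m and angle between hood_center's own z axis and vertical below 0.04 rad and linear speed of hood below 0.01 m/s); the robot touches nothing.
It fails at once if the hood is forced: more than 40 N between hood and stand (with its pot) (contact force between hood and stand above 40 N).
It fails at once if another thing on the bench is moved by more than 25 mm (distance of any of tin_lid, spool, cutters, foam, driver, board from where it was at the start of the episode above 0.025 m).
It also fails if it takes over 72 s, if anything falls off the work surface, if the arm or the gripper's body presses on something with over 40 N, if the wrist force passes 120 N, or if a joint passes its speed limit or range.

## Working session

There is one attempt and no reset: what is moved stays moved. The work goes in short steps, Python scripts to look and compute and a tool call to move; the robot and the scene stay as the last step left them, time stands still between calls to the robot, and variables do not carry over. Pictures are saved under pics/ and viewed, and the job is handed in when it is done.

Besides the shell and the picture viewer there is one more tool, called as name(argument=value, ...), one argument or row to a line, values as JSON. move_arm: Moves the arm, as the interface text tells. Its arguments: {"type":"object","properties":{"deltas":{"type":"array","items":{"type":"array","items":{"type":"number"}}},"force":{"type":"number"}},"required":["deltas"]}

```bash
mkdir -p pics; ls
cat > h.py <<'E'
import numpy as np, cv2
from station import manip
def snap(n,fn):
    c=manip.get_calibration(n); p,d=manip.snapshot(n)
    cv2.imwrite('pics/'+fn+'.png',p[:,:,::-1]); np.savez('pics/'+fn+'.npz',p=p,d=d,vfov=c['vfov'],cx=c['cx'],cy=c['cy'],pose=np.array(c['pose']))
    return p,d,c
def pts(d,c):
    f=240/np.tan(np.radians(float(c['vfov']))/2)
    v,u=np.mgrid[0:480,0:640]
    P=np.stack([(u-float(c['cx']))/f*d,(v-float(c['cy']))/f*d,d],-1)
    T=np.array(c['pose']); return P@T[:3,:3].T+T[:3,3]
E
python3 - <<'E'
from h import *
for n in ['scene','side','wrist']:
    p,d,c=snap(n,n+'0'); print(n,c)
print(manip.sense())
E
```

```text
pics
scene {'vfov': 50.99371682893727, 'cx': 315.82774018541664, 'cy': 245.40945128835418, 'pose': array([[-0.85001072,  0.3394543 , -0.40280586,  0.94449514],
       [ 0.52667203,  0.56205672, -0.63773726,  0.6705842 ],
       [ 0.00991709, -0.75423009, -0.65653532,  0.72155652],
       [ 0.        ,  0.        ,  0.        ,  1.        ]])}
side {'vfov': 57.21366768422025, 'cx': 322.1067588873068, 'cy': 242.80647607295134, 'pose': array([[ 0.88711325, -0.27492249,  0.37073941,  0.19757316],
       [-0.46093906, -0.48632898,  0.74230675, -0.64456521],
       [-0.0237755 , -0.82939843, -0.55815139,  0.58660442],
       [ 0.        ,  0.        ,  0.        ,  1.        ]])}
wrist {'vfov': 71.34251127993382, 'cx': 315.5761148495998, 'cy': 237.35759415159086, 'pose': array([[ 9.99998655e-01,  1.62063340e-03, -2.51013811e-04,
         6.23403121e-01],
       [ 1.46894814e-03, -9.53220375e-01, -3.02272658e-01,
         7.70377428e-02],
       [-7.29144645e-04,  3.02271883e-01, -9.53221473e-01,
         3.72404840e-01],
       [ 0.00000000e+00,  0.00000000e+00,  0.00000000e+00,
         1.00000000e+00]])}
{'t': 0.15, 'q': array([-1.78477265e-01,  5.28277301e-01,  1.43361436e+00,  1.99120362e-05,
        1.18140234e+00, -1.78471671e-01]), 'qd': array([-0.00081272, -0.00220985, -0.00365842, -0.00113433, -0.00061961,
       -0.00122964]), 'tau': array([ 1.17890530e-03, -4.42742836e+01, -1.78276026e+01, -2.15643640e-04,
        5.61750654e-03, -9.84718270e-06]), 'tcp_pos': array([6.24466917e-01, 1.45187511e-04, 2.41541212e-01]), 'tool_rot': array([ 7.07111181e-01,  7.07101869e-01, -4.77614252e-04, -7.04002197e-04]), 'force': array([-0.50927447,  0.24175699,  0.89791658]), 'ft_torque': array([ 0.03102796, -0.02981853, -0.01488851]), 'finger_gap': 0.9981700351162431}
```

View pics/scene0.png

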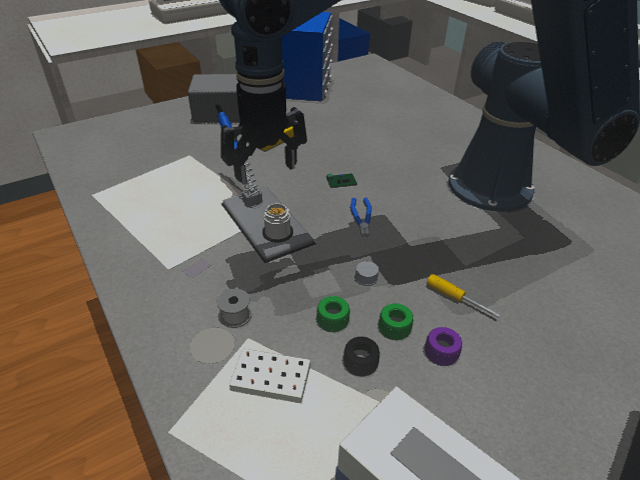

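View pics/side0.png

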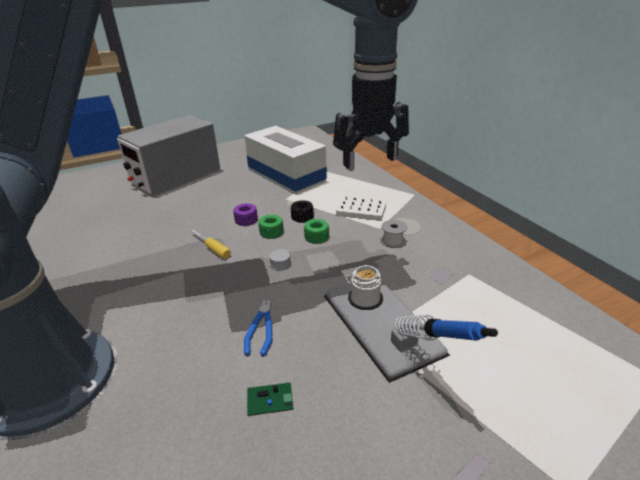

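View pics/wrist0.png

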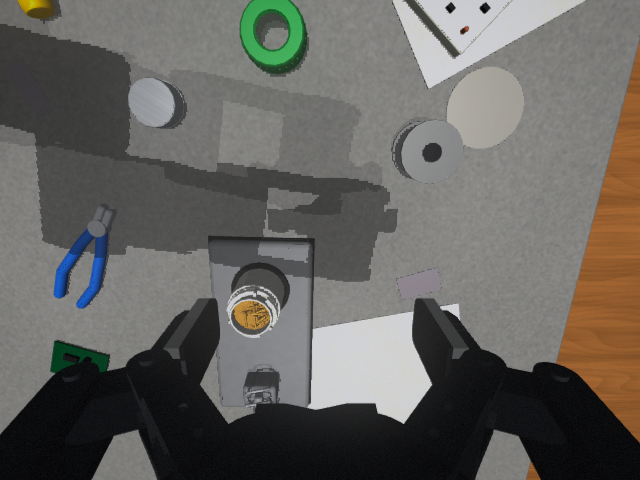

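The black hood is at scene (361,356) and side (302,211). The pot mouth is at scene (277,213), side (366,275) and wrist (252,313). Green and purple look-alikes stand around the hood.

```bash
cat >> h.py <<'E'
from scipy.optimize import least_squares
def circ(X,r=None):
    m=X.mean(0)
    if r: s=least_squares(lambda p:np.hypot(*(X-p[:2]).T)-r,m,loss='soft_l1',f_scale=.001); return s.x,s.cost
    s=least_squares(lambda p:np.hypot(*(X-p[:2]).T)-p[2],[*m,.02],loss='soft_l1',f_scale=.001); return s.x,s.cost
E
python3 - <<'E'
from h import *
for n,(hu,hv),(mu,mv) in [('scene',(361,352),(277,215)),('side',(302,208),(366,275)),('wrist',None,(252,313)) if 0 else ('wrist',(0,0),(252,313))]:
    z=np.load(f'pics/{n}0.npz'); P=pts(z['d'],z); d=z['d']
    for nm,(u,v),lo,hi in [('hood',(hu,hv),.028,.045),('mouth',(mu,mv),.06,.09)]:
        if u==0: continue
        w=45
        sub=P[max(0,v-w):v+w,u-w:u+w].reshape(-1,3); dd=d[max(0,v-w):v+w,u-w:u+w].ravel()
        s=sub[(dd>0)&(sub[:,2]>lo)&(sub[:,2]<hi)]
        h,e=np.histogram(s[:,2],bins=np.arange(lo,hi,.002)); print(n,nm,len(s),s.mean(0).round(4),s.min(0).round(4),s.max(0).round(4)); print(dict(zip(e.round(3),h)))
E
```

```text
scene hood 1346 [0.5731 0.2419 0.034 ] [0.4723 0.1484 0.028 ] [0.628  0.2998 0.0394]
{np.float64(0.028): np.int64(96), np.float64(0.03): np.int64(127), np.float64(0.032): np.int64(313), np.float64(0.034): np.int64(611), np.float64(0.036): np.int64(190), np.float64(0.038): np.int64(9), np.float64(0.04): np.int64(0), np.float64(0.042): np.int64(0)}
scene mouth 503 [ 0.5616 -0.1188  0.0709] [ 0.5361 -0.2685  0.06  ] [ 0.5887 -0.069   0.0899]
{np.float64(0.06): np.int64(43), np.float64(0.062): np.int64(37), np.float64(0.064): np.int64(31), np.float64(0.066): np.int64(39), np.float64(0.068): np.int64(66), np.float64(0.07): np.int64(54), np.float64(0.072): np.int64(72), np.float64(0.074): np.int64(59), np.float64(0.076): np.int64(49), np.float64(0.078): np.int64(35), np.float64(0.08): np.int64(10), np.float64(0.082): np.int64(5), np.float64(0.084): np.int64(2), np.float64(0.086): np.int64(0)}
side hood 1206 [0.5816 0.2786 0.0361] [0.4525 0.1002 0.028 ] [0.748  0.5722 0.045 ]
{np.float64(0.028): np.int64(139), np.float64(0.03): np.int64(119), np.float64(0.032): np.int64(104), np.float64(0.0
[... 563 characters left out ...]
p.int64(78), np.float64(0.08): np.int64(45), np.float64(0.082): np.int64(39), np.float64(0.084): np.int64(1), np.float64(0.086): np.int64(6)}
wrist mouth 2182 [ 0.5596 -0.0962  0.0713] [ 0.5322 -0.1258  0.06  ] [ 0.5861 -0.0721  0.0811]
{np.float64(0.06): np.int64(198), np.float64(0.062): np.int64(72), np.float64(0.064): np.int64(44), np.float64(0.066): np.int64(92), np.float64(0.068): np.int64(465), np.float64(0.07): np.int64(312), np.float64(0.072): np.int64(286), np.float64(0.074): np.int64(311), np.float64(0.076): np.int64(159), np.float64(0.078): np.int64(219), np.float64(0.08): np.int64(24), np.float64(0.082): np.int64(0), np.float64(0.084): np.int64(0), np.float64(0.086): np.int64(0)}
```

Run:
```python
from h import *
for n,(u,v) in [('scene',(361,356)),('side',(302,211))]:
    z=np.load(f'pics/{n}0.npz'); P=pts(z['d'],z); p=z['p'].astype(int)
    w=28 if n=='scene' else 20
    m=np.zeros((480,640),bool); m[v-w:v+w,u-w:u+w]=1
    m&=(p.max(2)<70)&(z['d']>0)&(P[...,2]>.008)
    s=P[m]; print(n,m.sum(),s.min(0),s.max(0)); 
    t=s[s[:,2]>np.percentile(s[:,2],95)-.004]; print(t.mean(0),circ(t[:,:2]))
    s2=s[(s[:,2]<.034)]
    # outside fit r=.03 to outer shell
    c=(s.min(0)+s.max(0))/2; print(c, circ(s[np.hypot(*(s[:,:2]-c[:2]).T)>.024][:,:2],.03))
```

```text
scene 991 [0.52440476 0.18822329 0.00803815] [0.62833968 0.30065247 0.03942259]
[0.59883677 0.27145484 0.03507785] (array([0.59856359, 0.27054342, 0.02299204]), np.float64(0.001342065198393902))
[0.57637222 0.24443788 0.02373037] (array([0.59609073, 0.2679852 ]), np.float64(0.004851415767124852))
side 409 [0.51844381 0.18068623 0.00804121] [0.62065479 0.29655331 0.04199273]
[0.59274129 0.26007206 0.03828251] (array([0.59488658, 0.26284868, 0.02151579]), np.float64(0.000264454669151294))
[0.5695493  0.23861977 0.02501697] (array([0.59492352, 0.2652016 ]), np.float64(0.002029048453171268))
```

The hood is at about (0.597, 0.267) by both cameras. I'll look from above with the wrist camera.

move_arm(
  deltas=[
    [0.09,-0.01,0,0,100],
    [0.18,-0.02,0,0,100],
    [0.28,-0.03,0,0,100],
    [0.38,-0.04,0,0,100],
    [0.48,-0.05,0,0,100],
    [0.58,-0.06,0,0,100],
    [0.67,-0.07,0,0,100],
    [0.72,-0.07,0,0,100],
  ],
)

```text
t: 0.82
tcp_pos: [0.5952, 0.2923, 0.2419]
tool_rot: [0.706, 0.708, -0.0, -0.001]
force: [0.0, -0.3, -0.0]
finger_gap: 1.001
```

Run:
```python
from h import *
s=manip.sense(); print(s['tcp_pos'],s['q'],s['force'])
p,d,c=snap('wrist','wrist1')
```

```text
[0.59518454 0.29226853 0.24191423] [0.28753468 0.58082959 1.32985699 0.00178864 1.23183178 0.28366027] [ 0.01509152 -0.29579025 -0.00982494]
```

View pics/wrist1.png

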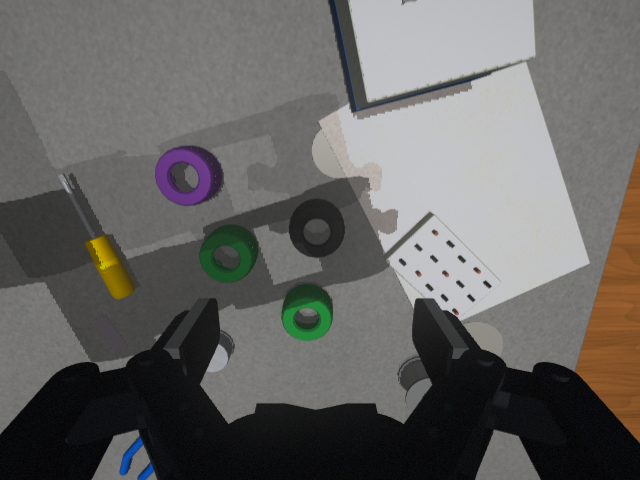

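The hood top is centred near (316,228). The nearest neighbours are the green hoods at (228,253) and (307,311). I'll fit the positions.

Run:
```python
from h import *
z=np.load('pics/wrist1.npz'); P=pts(z['d'],z)
for nm,(u,v) in dict(hood=(316,228),g1=(228,253),g2=(307,311),pur=(189,176)).items():
    w=42; s=P[v-w:v+w,u-w:u+w].reshape(-1,3); s=s[np.isfinite(s).all(1)]
    t=s[(s[:,2]>.031)&(s[:,2]<.042)]; 
    c,_=circ(t[:,:2]); t=t[np.hypot(*(t[:,:2]-c[:2]).T)<.034]
    c,co=circ(t[:,:2]); print(nm,len(t),np.median(t[:,2]),c,co,(t.min(0)+t.max(0))[:2]/2,(t.max(0)-t.min(0))[:2])
z=np.load('pics/wrist0.npz'); P=pts(z['d'],z).reshape(-1,3)
m=(abs(P[:,0]-.56)<.05)&(abs(P[:,1]+.1)<.05)&(P[:,2]>.074)&(P[:,2]<.09)
t=P[m];c,co=circ(t[:,:2]);print('mouth',len(t),c,co,(t.min(0)+t.max(0))/2,(t.max(0)-t.min(0)))
q=P[(abs(P[:,0]-.56)<.08)&(P[:,1]<-.13)&(P[:,1]>-.33)&(P[:,2]>.02)&(P[:,2]<.2)]
for y in np.arange(-.33,-.13,.02):
    k=q[(q[:,1]>y)&(q[:,1]<y+.02)]
    if len(k): print(round(y,2),len(k),k[:,0].min().round(3),k[:,0].max().round(3),k[:,2].max().round(3))
```

```text
hood 1722 0.0350998829638699 [0.59505125 0.26822477 0.02274956] 0.00479095646565471 [0.59477427 0.26749552] [0.0576601  0.05832741]
g1 1609 0.0350387284265361 [0.49745802 0.23830688 0.02283581] 0.004428937044864341 [0.49686689 0.23790608] [0.05809544 0.05765759]
g2 1364 0.03504421892573481 [0.58433486 0.16427557 0.0229021 ] 0.003738533939177612 [0.584429   0.16319156] [0.05672643 0.05663068]
pur 2011 0.03497300072589804 [0.46203822 0.32437308 0.0228025 ] 0.005577611830136801 [0.46129005 0.32394377] [0.05768913 0.05818626]
mouth 713 [ 0.55790517 -0.09939625  0.02019555] 0.001911744775608916 [ 0.55871653 -0.10111531  0.07757352] [0.04945399 0.04931589 0.00711272]
-0.25 155 0.536 0.575 0.064
-0.23 879 0.535 0.575 0.067
-0.21 29 0.549 0.565 0.059
```

move_arm(
  deltas=[
    [-0.02,0,0.06,0,100],
    [-0.04,0,0.13,0,100],
    [-0.061,0,0.2,0,100],
    [-0.061,0,0.27,0,100],
    [-0.061,0,0.34,0,100],
    [-0.061,0,0.4,0,100],
    [-0.061,0,0.44,0,100],
    [-0.061,0,0.45,0,100],
  ],
)

```text
t: 1.53
tcp_pos: [0.5945, 0.2626, 0.0584]
tool_rot: [0.707, 0.707, -0.003, -0.002]
force: [0.2, -0.6, -0.0]
finger_gap: 1.003
```

Run:
```python
from h import *
s=manip.sense(); print(s['tcp_pos'],s['q'],s['force'])
p,d,c=snap('wrist','wrist2')
```

```text
[0.5944731  0.26258199 0.05844908] [ 2.44326190e-01  7.94967856e-01  1.48577088e+00 -9.68935296e-05
  8.68195721e-01  2.44769545e-01] [ 0.22966638 -0.58929533 -0.01579491]
```

View pics/wrist2.png

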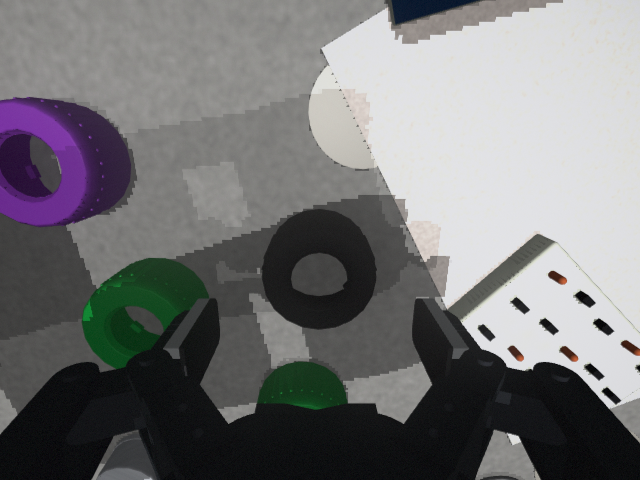

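The hood is at (320,270), between the fingers. I'll refit it from this view.

```bash
cat >> h.py <<'E'
def ring(name,u,v,w=65,zlo=.031,zhi=.042,r=.035):
    z=np.load(f'pics/{name}.npz'); P=pts(z['d'],z); v0=max(0,v-w)
    s=P[v0:v+w,u-w:u+w].reshape(-1,3); t=s[(s[:,2]>zlo)&(s[:,2]<zhi)]
    c=t.mean(0)[:2]
    for _ in range(3):
        t=t[np.hypot(*(t[:,:2]-c[:2]).T)<r]; c,co=circ(t[:,:2])
    b=(t.min(0)+t.max(0))/2
    return c,np.median(t[:,2]),b[:2],(t.max(0)-t.min(0))[:2],len(t)
E
python3 - <<'E'
from h import *
print(ring('wrist2',320,270))
s=manip.sense(); print(s['tcp_pos'],s['tool_rot'],s['qd'])
z=np.load('pics/wrist2.npz'); P=pts(z['d'],z)
print([P[v,u].round(4) for v,u in [(320,205),(305,210),(305,430),(320,430)]])
E
```

```text
(array([0.5948758 , 0.26875201, 0.02259086]), np.float64(0.035131762041490586), array([0.59486524, 0.26747138]), array([0.0581428 , 0.05862667]), 7172)
[0.59514505 0.26278131 0.0593556 ] [ 0.70723997  0.70696768 -0.00249339 -0.00145259] [ 0.00340642 -0.04646175 -0.02657457  0.0005732   0.02554882  0.00113345]
[array([0.5509, 0.2699, 0.0761]), array([0.5508, 0.2723, 0.0688]), array([0.6393, 0.2734, 0.0699]), array([0.6363, 0.2725, 0.0796])]
```

move_arm(
  deltas=[
    [0.012,0,0.02,0,100],
    [0.012,0,0.05,0,100],
    [0.012,0,0.08,0,100],
    [0.012,0,0.1,0,100],
    [0.012,0,0.115,0,100],
    [0.012,0,0.125,0,100],
    [0.012,0,0.125,0,100],
    [0.012,0,0.125,0,100],
  ],
)

```text
t: 2.25
tcp_pos: [0.597, 0.2684, 0.0122]
tool_rot: [0.707, 0.707, -0.0, -0.0]
force: [0.4, -0.7, 0.7]
finger_gap: 0.999
```

move_arm(
  deltas=[
    [0,-0.004,0,0,100],
    [0,-0.004,0,0,80],
    [0,-0.004,0,0,60],
    [0,-0.004,0,0,50],
    [0,-0.004,0,0,50],
    [0,-0.004,0,0,50],
    [0,-0.004,0,0,50],
    [0,-0.004,0,0,50],
  ],
  force=45,
)

```text
t: 2.92
tcp_pos: [0.5959, 0.2686, 0.0132]
tool_rot: [0.707, 0.707, 0.001, 0.0]
force: [-0.4, 0.3, 5.6]
finger_gap: 0.698
```

move_arm(
  deltas=[
    [0,0,-0.02,0,50],
    [0,0,-0.06,0,50],
    [0,0,-0.12,0,50],
    [0,0,-0.19,0,50],
    [0,0,-0.26,0,50],
    [0,0,-0.32,0,50],
    [0,0,-0.36,0,50],
    [0,0,-0.37,0,50],
  ],
)

```text
t: 3.58
tcp_pos: [0.5972, 0.269, 0.164]
tool_rot: [0.707, 0.707, 0.003, 0.002]
force: [0.3, -0.1, -0.2]
finger_gap: 0.694
```

Run:
```python
from h import *
s=manip.sense(); print(s['tcp_pos'],s['tool_rot'],s['q'],s['force'],s['ft_torque'],s['finger_gap'])
p,d,c=snap('wrist','wrist3')
P=pts(d,c); t=P[(P[...,2]>s['tcp_pos'][2]+.005)&(P[...,2]<s['tcp_pos'][2]+.04)]
print(len(t))
```

```text
[0.59715102 0.26895389 0.16400048] [0.70706986 0.7071364  0.00276576 0.00163624] [ 2.52879769e-01  6.54149531e-01  1.42777581e+00 -1.22713918e-05
  1.05324027e+00  2.52791712e-01] [ 0.30312695 -0.12306961 -0.21012362] [-0.00017412 -0.05490689 -0.02125875] 0.6935733449824972
18802
```

View pics/wrist3.png

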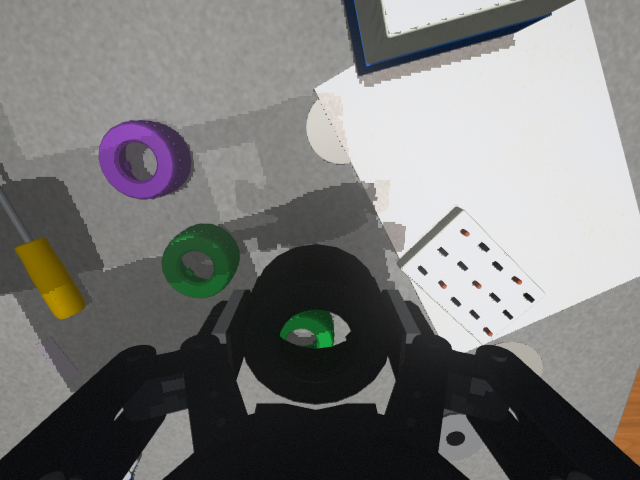

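The hood is held at (316,320), and the fingers at both sides are level. Next I'll measure its offset from the TCP and get a better mouth estimate.

```bash
cat >> h.py <<'E'
def proj(X,c):
    T=np.array(c['pose']); f=240/np.tan(np.radians(float(c['vfov']))/2)
    Y=(np.asarray(X)-T[:3,3])@T[:3,:3]
    return np.stack([Y[:,0]/Y[:,2]*f+float(c['cx']),Y[:,1]/Y[:,2]*f+float(c['cy'])],-1)
def circle(x,y,z,r,n=180):
    a=np.linspace(0,2*np.pi,n); return np.stack([x+r*np.cos(a),y+r*np.sin(a),np.full(n,z)],-1)
def overlay(name,circs,box,k,out):
    z=np.load(f'pics/{name}.npz'); u0,v0,u1,v1=box
    im=cv2.resize(z['p'][v0:v1,u0:u1,::-1],None,fx=k,fy=k,interpolation=cv2.INTER_CUBIC)
    raw=im.copy()
    for (x,y,h,r),col in circs:
        q=((proj(circle(x,y,h,r),z)-[u0,v0]+.5)*k).round().astype(np.int32); cv2.polylines(im,[q],True,col,1)
    cv2.imwrite('pics/'+out+'.png',np.hstack([raw,im]))
E
python3 - <<'E'
from h import *
print(ring('wrist3',316,320,w=80,zlo=.178,zhi=.192))
z=np.load('pics/wrist0.npz'); 
for n,b,k in [('wrist0',(205,265,300,350),4),('scene0',(252,190,302,245),7),('side0',(340,255,395,310),7)]:
    overlay(n,[((.558,-.100,.08,.0215),(0,0,255)),((.558,-.1,.062,.028),(0,255,0))],b,k,'o_'+n)
E
```

```text
(array([0.59600545, 0.27056789, 0.02322968]), np.float64(0.18578928211353152), array([0.59618965, 0.26989675]), array([0.06224177, 0.05623744]), 13246)
```

View pics/o_wrist0.png

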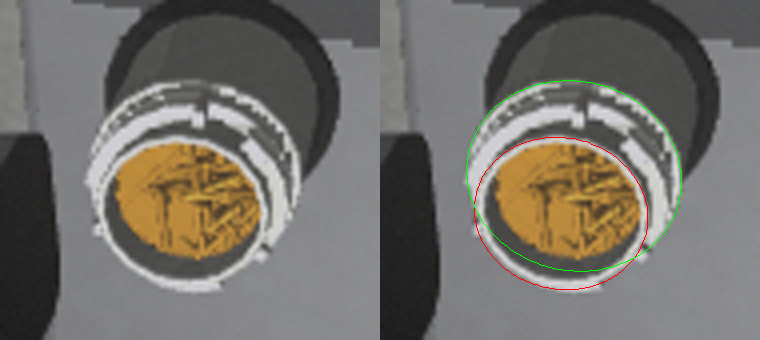

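View pics/o_scene0.png

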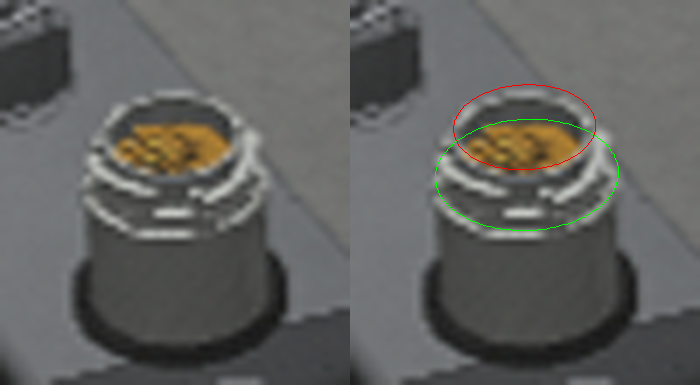

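View pics/o_side0.png

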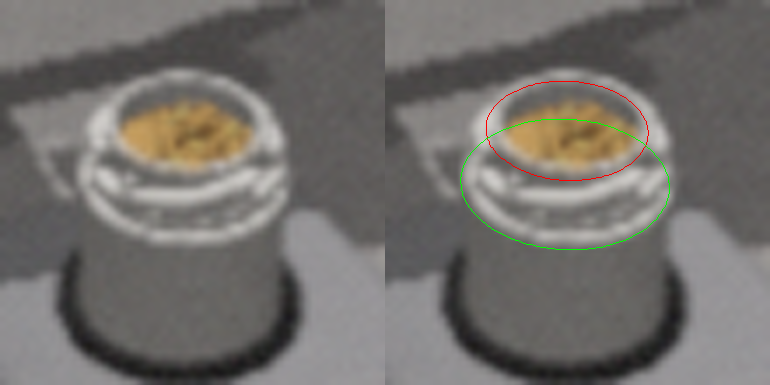

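move_arm(
  deltas=[
    [-0.04,-0.005,0,0,50],
    [-0.11,-0.015,0,0,50],
    [-0.19,-0.025,0,0,50],
    [-0.28,-0.035,0,0,50],
    [-0.36,-0.045,0,0,50],
    [-0.44,-0.055,0,0,50],
    [-0.51,-0.06,0,0,50],
    [-0.56,-0.065,0,0,50],
  ],
)

```text
t: 4.3
tcp_pos: [0.5672, 0.0413, 0.1583]
tool_rot: [0.708, 0.706, -0.002, -0.002]
force: [0.4, 0.2, -0.2]
finger_gap: 0.7
```

move_arm(
  deltas=[
    [-0.06,-0.005,0,0,50],
    [-0.12,-0.01,0,0,50],
    [-0.18,-0.015,0.02,0,50],
    [-0.24,-0.02,0.04,0,50],
    [-0.3,-0.025,0.05,0,50],
    [-0.34,-0.03,0.06,0,50],
    [-0.36,-0.03,0.06,0,50],
    [-0.36,-0.03,0.06,0,50],
  ],
)

```text
t: 4.97
tcp_pos: [0.5561, -0.1014, 0.1348]
tool_rot: [0.708, 0.706, -0.001, -0.001]
force: [-1.0, 1.1, -0.1]
finger_gap: 0.694
```

move_arm(
  deltas=[
    [0,0,0,0,50],
    [0,0,0,0,50],
    [0,0,0,0,50],
    [0,0,0,0,50],
    [0,0,0,0,50],
    [0,0,0,0,50],
    [0,0,0,0,50],
    [0,0,0,0,50],
  ],
)

```text
t: 5.63
tcp_pos: [0.5574, -0.0994, 0.1364]
tool_rot: [0.707, 0.707, 0.0, 0.0]
force: [-0.7, 0.3, -0.7]
finger_gap: 0.695
```

Run:
```python
from h import *
s=manip.sense(); print(s['tcp_pos'],s['tool_rot'],s['q'],s['force'],s['ft_torque'],s['finger_gap'])
for n in ['wrist','scene','side']: snap(n,n+'4')
s=manip.sense(); print(s['tcp_pos'],s['tool_rot'])
```

```text
[ 0.55742001 -0.09935874  0.13638892] [7.06976883e-01 7.07236653e-01 1.53101676e-05 5.54987954e-05] [-3.73706215e-01  5.93680458e-01  1.67662200e+00 -2.13492845e-05
  8.71176216e-01 -3.74059839e-01] [-0.72727652  0.34930674 -0.66065113] [ 0.00098813  0.01625637 -0.06140291] 0.6954786893932202
[ 0.55737773 -0.09955338  0.13631061] [ 7.07100310e-01  7.07113252e-01  1.22342179e-06 -9.47043699e-06]
```

View pics/scene4.png

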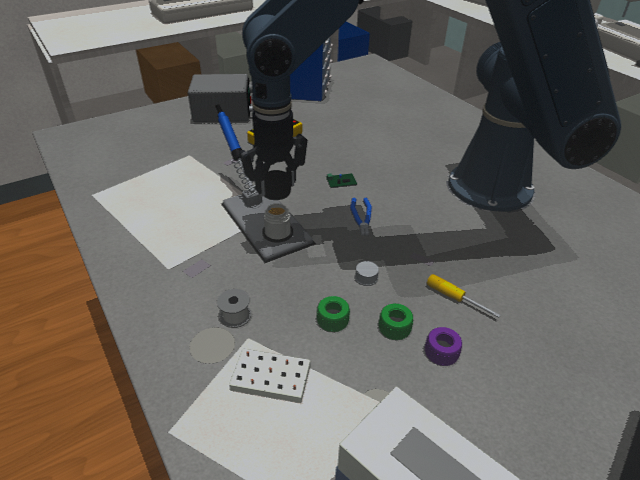

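View pics/side4.png

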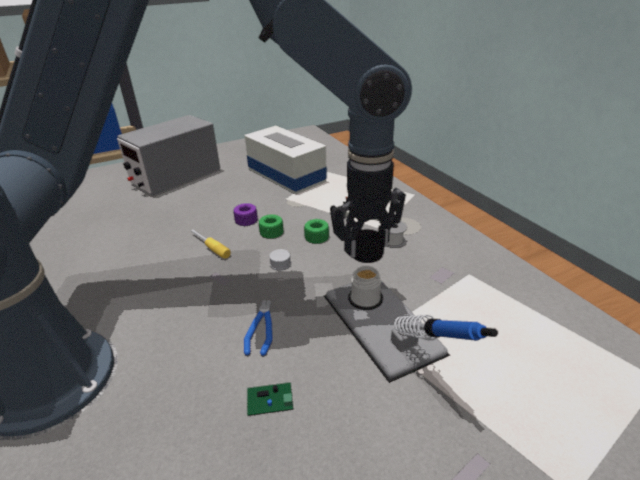

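View pics/wrist4.png

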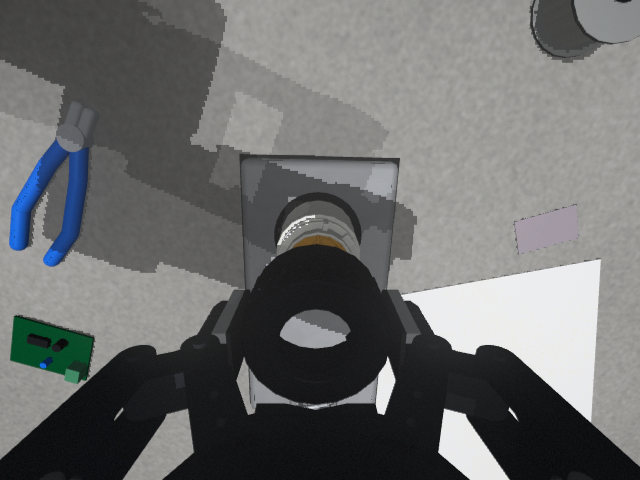

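The hood hovers over the pot: scene (277,183) above (277,215), side (365,240) above (366,275). I'll overlay the model outlines to compare the two offsets in each camera.

Run:
```python
from h import *
x,y=.5574,-.0995; b=.1231
C=[((x,y,b,.03),(0,0,255)),((x,y,b+.036,.03),(0,0,255)),((x,y,.08,.0215),(0,255,0)),((x,y,.062,.028),(0,255,0)),((x,y,.018,.028),(0,255,0))]
for n,bx,k in [('scene4',(245,160,310,250),6),('side4',(330,210,400,315),5)]:
    overlay(n,C,bx,k,'o_'+n)
```

```text
(no output)
```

View pics/o_scene4.png

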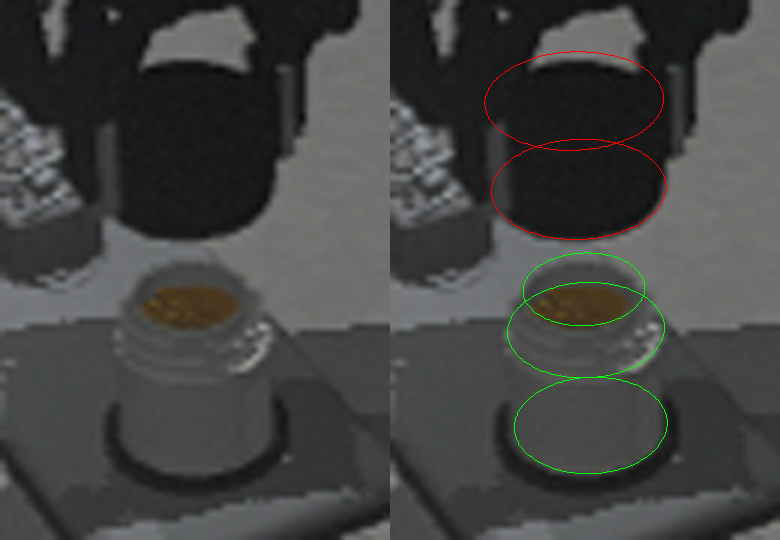

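View pics/o_side4.png

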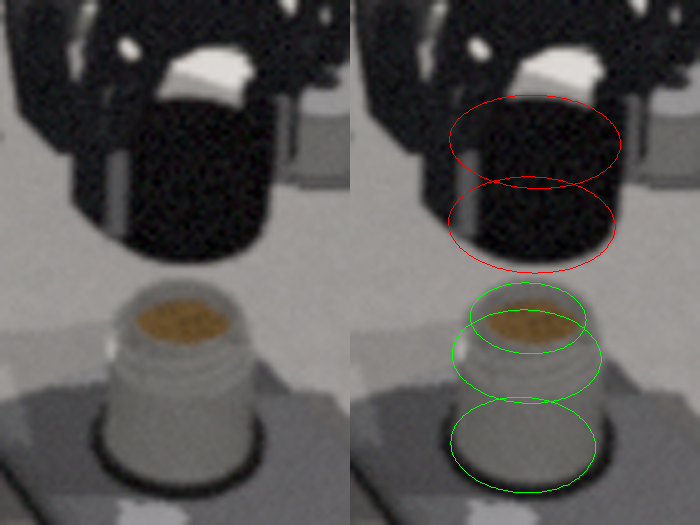

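Run:
```python
from h import *
x,y=.5583,-.100
C=[((x,y,.08,.0215),(0,0,255)),((x,y,.062,.028),(0,255,0))]
overlay('wrist4',C+[((.5574,-.0995,.1591,.0145),(255,255,0)),((.5574,-.0995,.1591,.03),(255,255,0))],(225,185,415,415),2,'o_wrist4')
overlay('wrist4',C,(265,185,370,260),4,'o_wrist4b')
```

```text
(no output)
```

View pics/o_wrist4.png

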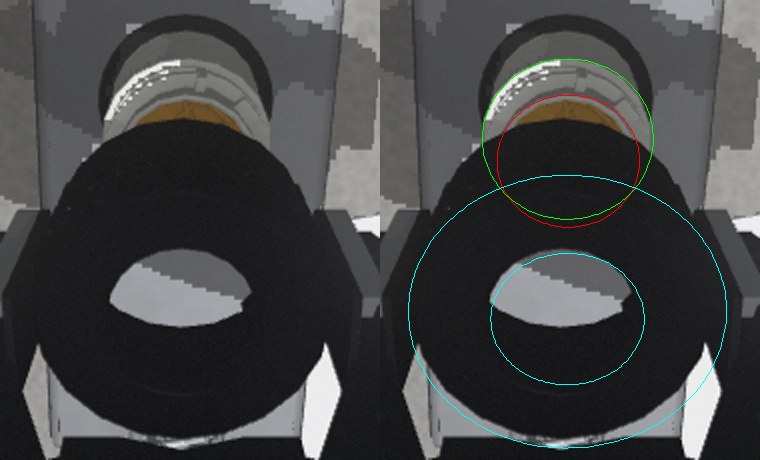

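View pics/o_wrist4b.png

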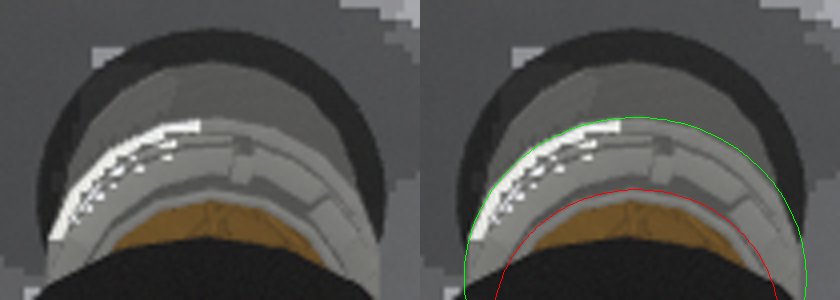

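move_arm(
  deltas=[
    [-0.0025,0.003,0.01,0,50],
    [-0.0025,0.003,0.03,0,50],
    [-0.0025,0.003,0.05,0,50],
    [-0.0025,0.003,0.065,0,50],
    [-0.0025,0.003,0.075,0,50],
    [-0.0025,0.003,0.08,0,50],
    [-0.0025,0.003,0.08,0,50],
    [-0.0025,0.003,0.08,0,50],
  ],
)

```text
t: 6.45
tcp_pos: [0.5586, -0.1006, 0.1041]
tool_rot: [0.707, 0.707, -0.0, -0.0]
force: [0.3, 0.8, -0.7]
finger_gap: 0.698
```

```bash
python3 - <<'E'
from h import *
s=manip.sense(); print(s['tcp_pos'],s['tool_rot'],s['q'],s['force'],s['ft_torque'],s['finger_gap'])
for n in ['wrist','scene','side']: snap(n,n+'5')
s=manip.sense(); print(s['tcp_pos'],s['tool_rot'])
x,y,b=s['tcp_pos']; b-=.0132
C=[((x,y,b,.03),(0,0,255)),((x,y,b+.036,.03),(0,0,255)),((x,y,.062,.028),(0,255,0)),((x,y,.018,.028),(0,255,0))]
for n,bx,k in [('scene5',(245,160,310,250),6),('side5',(330,210,400,315),5)]:
    overlay(n,C,bx,k,'o_'+n)
E
python3 -c "
import cv2,numpy as np
a=cv2.imread('pics/o_scene5.png');b=cv2.imread('pics/o_side5.png')
"
```

```text
[ 0.5585756  -0.10055579  0.10414562] [ 7.07115692e-01  7.07097858e-01 -4.36420302e-05 -1.22277617e-04] [-3.74967743e-01  6.45686172e-01  1.69210781e+00  2.43644833e-05
  8.04057741e-01 -3.74959428e-01] [ 0.31769111  0.76182473 -0.70557087] [0.00819758 0.00660181 0.00726134] 0.6976571338329732
[ 0.55883988 -0.10063624  0.10464368] [7.07070824e-01 7.07142636e-01 1.44723776e-04 3.47460216e-04]
```

View pics/o_scene5.png

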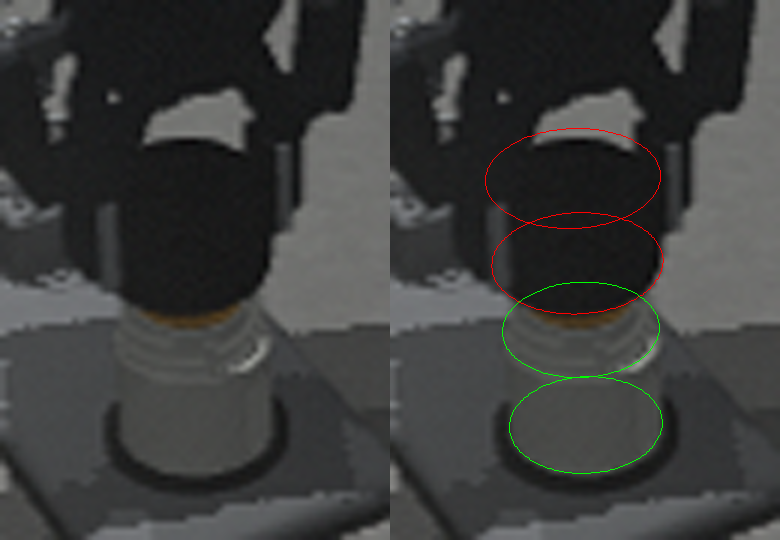

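View pics/o_side5.png

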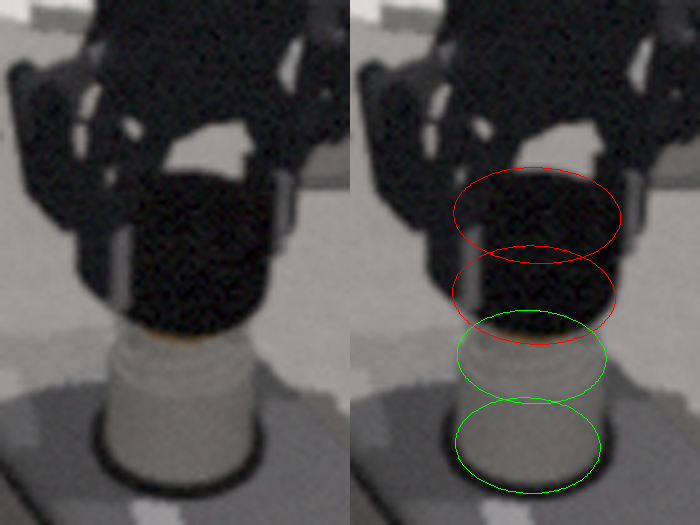

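View pics/wrist5.png

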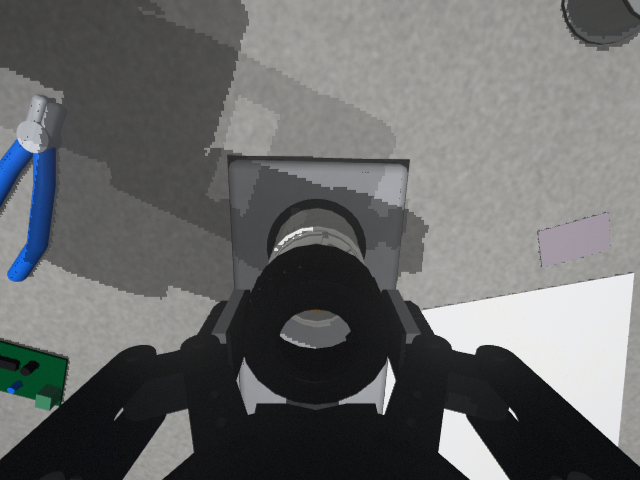

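Scene and side put the pot about 0.5–1 mm to one side of the hood, and the wrist view puts it to the other. The current position is the compromise, so I'll descend slowly and watch the force.

move_arm(
  deltas=[
    [0,0,0.006,0,50],
    [0,0,0.012,0,50],
    [0,0,0.018,0,50],
    [0,0,0.023,0,50],
    [0,0,0.027,0,50],
    [0,0,0.03,0,50],
    [0,0,0.032,0,50],
    [0,0,0.032,0,50],
  ],
)

```text
t: 7.27
tcp_pos: [0.5585, -0.1005, 0.0913]
tool_rot: [0.707, 0.707, -0.0, -0.0]
force: [0.0, -0.1, -1.1]
finger_gap: 0.697
```

move_arm(
  deltas=[
    [0,0,0.0015,0,50],
    [0,0,0.003,0,50],
    [0,0,0.0045,0,50],
    [0,0,0.006,0,50],
    [0,0,0.0075,0,50],
    [0,0,0.0085,0,50],
    [0,0,0.009,0,50],
    [0,0,0.009,0,50],
  ],
)

```text
t: 7.93
tcp_pos: [0.5586, -0.1005, 0.0879]
tool_rot: [0.707, 0.707, 0.0, -0.0]
force: [0.3, 0.7, -0.4]
finger_gap: 0.695
```

move_arm(
  deltas=[
    [0,0,0.001,0,50],
    [0,0,0.002,0,50],
    [0,0,0.003,0,50],
    [0,0,0.004,0,50],
    [0,0,0.005,0,50],
    [0,0,0.006,0,50],
    [0,0,0.006,0,50],
    [0,0,0.006,0,50],
  ],
)

```text
t: 8.6
tcp_pos: [0.5586, -0.1005, 0.0856]
tool_rot: [0.707, 0.707, 0.0, 0.0]
force: [0.4, 1.2, 1.4]
finger_gap: 0.697
```

move_arm(
  deltas=[
    [0,0,0.0005,0,50],
    [0,0,0.001,0,50],
    [0,0,0.0015,0,50],
    [0,0,0.002,0,50],
    [0,0,0.0025,0,50],
    [0,0,0.003,0,50],
    [0,0,0.003,0,50],
    [0,0,0.003,0,50],
  ],
)

```text
t: 9.27
tcp_pos: [0.5588, -0.1006, 0.0853]
tool_rot: [0.707, 0.707, 0.0, 0.0]
force: [-0.3, 2.5, 8.3]
finger_gap: 0.695
```

Run:
```python
from h import *
s=manip.sense(); print(s['tcp_pos'],s['force'],s['ft_torque'])
```

```text
[ 0.55876236 -0.10057148  0.08528744] [-0.30360809  2.51511319  8.33531305] [0.49284441 0.15731047 0.00332434]
```

Contact is at TCP z 0.0853, so the hood centre is about 10.3 mm above the mouth. It's resting on the bars. Now I'll ease it anticlockwise.

move_arm(
  deltas=[
    [0.0006,0,0,-0.05,50],
    [0.0006,0,-0.0003,-0.1,50],
    [0.0006,0,-0.0006,-0.15,50],
    [0.0006,0,-0.0008,-0.2,50],
    [0.0006,0,-0.001,-0.25,50],
    [0.0006,0,-0.001,-0.28,50],
    [0.0006,0,-0.001,-0.28,50],
    [0.0006,0,-0.001,-0.28,50],
  ],
)

```text
t: 9.93
tcp_pos: [0.5591, -0.1004, 0.0853]
tool_rot: [0.656, 0.755, 0.0, 0.001]
force: [0.7, 2.1, 5.4]
finger_gap: 0.696
```

```bash
cat > s.py <<'E'
from h import *
s=manip.sense(); print('t',round(s['t'],2),s['tcp_pos'].round(4),'F',s['force'].round(2),'T',s['ft_torque'].round(2),'q6',round(np.degrees(s['q'][5]),1),'yaw',round(np.degrees(2*np.arctan2(s['tool_rot'][1],s['tool_rot'][0])),1))
E
python3 s.py
```

```text
t 9.93 [ 0.5591 -0.1004  0.0853] F [0.69 2.1  5.45] T [ 0.4  -0.07 -0.04] q6 -29.5 yaw 98.0
```

move_arm(
  deltas=[
    [0,0,0,-0.05,50],
    [0,0,0,-0.1,50],
    [0,0,0,-0.15,50],
    [0,0,0,-0.2,50],
    [0,0,0,-0.25,50],
    [0,0,0,-0.28,50],
    [0,0,0,-0.28,50],
    [0,0,0,-0.28,50],
  ],
)

```text
t: 10.6
tcp_pos: [0.5584, -0.1003, 0.0843]
tool_rot: [0.602, 0.799, -0.0, -0.0]
force: [1.6, 1.0, 0.0]
finger_gap: 0.696
```

```bash
python3 s.py
```

```text
t 10.6 [ 0.5584 -0.1003  0.0843] F [1.6  1.02 0.03] T [ 0.22 -0.19  0.02] q6 -37.5 yaw 106.0
```

Force dropped to zero. That's either a 2 mm rib step or the true drop, so I'll probe downward.

move_arm(
  deltas=[
    [0,0,0.001,0,50],
    [0,0,0.002,0,50],
    [0,0,0.003,0,50],
    [0,0,0.004,0,50],
    [0,0,0.005,0,50],
    [0,0,0.006,0,50],
    [0,0,0.006,0,50],
    [0,0,0.006,0,50],
  ],
)

```text
t: 11.27
tcp_pos: [0.5585, -0.1004, 0.0831]
tool_rot: [0.601, 0.799, -0.0, 0.0]
force: [-0.8, 1.2, 6.1]
finger_gap: 0.697
```

```bash
python3 s.py
```

```text
t 11.27 [ 0.5585 -0.1004  0.0831] F [-0.82  1.15  6.14] T [ 0.32  0.2  -0.02] q6 -37.5 yaw 106.1
```

That was a rib step: contact is about 8 mm above home, at the low start of the bars. I'll keep climbing anticlockwise.

move_arm(
  deltas=[
    [0,0,0,-0.09,50],
    [0,0,-0.0003,-0.18,50],
    [0,0,-0.0006,-0.27,50],
    [0,0,-0.0009,-0.36,50],
    [0,0,-0.0012,-0.45,50],
    [0,0,-0.0015,-0.54,50],
    [0,0,-0.0015,-0.56,50],
    [0,0,-0.0015,-0.56,50],
  ],
)

```text
t: 11.93
tcp_pos: [0.5592, -0.1003, 0.0841]
tool_rot: [0.484, 0.875, 0.0, 0.001]
force: [-0.8, 2.5, 7.8]
finger_gap: 0.695
```

```bash
python3 s.py
```

```text
t 11.93 [ 0.5592 -0.1003  0.0841] F [-0.76  2.49  7.83] T [ 0.4   0.15 -0.12] q6 -53.5 yaw 122.1
```

move_arm(
  deltas=[
    [0,0,-0.0004,-0.09,50],
    [0,0,-0.0008,-0.18,50],
    [0,0,-0.0012,-0.27,50],
    [0,0,-0.0016,-0.36,50],
    [0,0,-0.002,-0.45,50],
    [0,0,-0.0023,-0.54,50],
    [0,0,-0.0023,-0.56,50],
    [0,0,-0.0023,-0.56,50],
  ],
)

```text
t: 12.6
tcp_pos: [0.5593, -0.1003, 0.0852]
tool_rot: [0.357, 0.934, 0.0, 0.001]
force: [0.8, 2.2, 9.2]
finger_gap: 0.694
```

```bash
python3 s.py
```

```text
t 12.6 [ 0.5593 -0.1003  0.0852] F [0.8  2.24 9.21] T [ 0.43  0.14 -0.07] q6 -69.6 yaw 138.1
```

move_arm(
  deltas=[
    [0,0,-0.001,-0.09,50],
    [0,0,-0.0015,-0.18,50],
    [0,0,-0.002,-0.27,50],
    [0,0,-0.0024,-0.36,50],
    [0,0,-0.0028,-0.45,50],
    [0,0,-0.0032,-0.54,50],
    [0,0,-0.0034,-0.56,50],
    [0,0,-0.0034,-0.56,50],
  ],
)

```text
t: 13.27
tcp_pos: [0.5592, -0.1004, 0.0864]
tool_rot: [0.224, 0.975, 0.0, 0.001]
force: [-0.2, 2.7, 7.6]
finger_gap: 0.697
```

```bash
python3 s.py
```

```text
t 13.27 [ 0.5592 -0.1004  0.0864] F [-0.24  2.69  7.57] T [ 0.38  0.16 -0.06] q6 -85.6 yaw 154.2
```

move_arm(
  deltas=[
    [0,0,-0.0006,-0.05,50],
    [0,0,-0.001,-0.1,50],
    [0,0,-0.0013,-0.15,50],
    [0,0,-0.0015,-0.2,50],
    [0,0,-0.0017,-0.25,50],
    [0,0,-0.0018,-0.28,50],
    [0,0,-0.0018,-0.28,50],
    [0,0,-0.0018,-0.28,50],
  ],
)

```text
t: 13.93
tcp_pos: [0.5591, -0.1005, 0.0868]
tool_rot: [0.155, 0.988, -0.0, 0.001]
force: [-0.4, 2.1, 6.2]
finger_gap: 0.691
```

```bash
python3 s.py
```

```text
t 13.93 [ 0.5591 -0.1005  0.0868] F [-0.44  2.15  6.24] T [ 0.28  0.09 -0.07] q6 -93.6 yaw 162.2
```

move_arm(
  deltas=[
    [0,0,-0.0003,-0.05,50],
    [0,0,-0.0006,-0.1,50],
    [0,0,-0.0009,-0.15,50],
    [0,0,-0.0012,-0.2,50],
    [0,0,-0.0014,-0.25,50],
    [0,0,-0.0014,-0.28,50],
    [0,0,-0.0014,-0.28,50],
    [0,0,-0.0014,-0.28,50],
  ],
)

```text
t: 14.6
tcp_pos: [0.5589, -0.1006, 0.0869]
tool_rot: [0.086, 0.996, -0.0, 0.0]
force: [0.1, 0.6, 5.4]
finger_gap: 0.695
```

```bash
python3 s.py
```

```text
t 14.6 [ 0.5589 -0.1006  0.0869] F [0.1  0.63 5.36] T [ 0.2   0.09 -0.03] q6 -101.6 yaw 170.2
```

move_arm(
  deltas=[
    [0,0,-0.0002,-0.05,50],
    [0,0,-0.0004,-0.1,50],
    [0,0,-0.0006,-0.15,50],
    [0,0,-0.0008,-0.2,50],
    [0,0,-0.0008,-0.25,50],
    [0,0,-0.0008,-0.28,50],
    [0,0,-0.0008,-0.28,50],
    [0,0,-0.0008,-0.28,50],
  ],
)

```text
t: 15.27
tcp_pos: [0.5588, -0.1006, 0.0869]
tool_rot: [0.016, 1.0, -0.0, 0.0]
force: [0.9, -0.2, 4.0]
finger_gap: 0.697
```

```bash
python3 s.py
```

```text
t 15.27 [ 0.5588 -0.1006  0.0869] F [ 0.92 -0.16  4.03] T [-0.02 -0.07 -0.07] q6 -109.7 yaw 178.2
```

move_arm(
  deltas=[
    [0,0,0,-0.05,50],
    [0,0,0,-0.1,50],
    [0,0,0,-0.15,50],
    [0,0,0,-0.2,50],
    [0,0,0,-0.25,50],
    [0,0,0,-0.28,50],
    [0,0,0,-0.28,50],
    [0,0,0,-0.28,50],
  ],
)

```text
t: 15.93
tcp_pos: [0.5586, -0.1004, 0.0867]
tool_rot: [-0.055, 0.999, -0.0, 0.0]
force: [0.2, -0.7, 2.4]
finger_gap: 0.695
```

```bash
python3 s.py
```

```text
t 15.93 [ 0.5586 -0.1004  0.0867] F [ 0.21 -0.68  2.36] T [ 0.02 -0.11 -0.04] q6 -117.7 yaw 186.3
```

move_arm(
  deltas=[
    [0,0,0.0005,-0.05,50],
    [0,0,0.001,-0.1,50],
    [0,0,0.001,-0.15,50],
    [0,0,0.001,-0.2,50],
    [0,0,0.001,-0.22,50],
    [0,0,0.001,-0.22,50],
    [0,0,0.001,-0.22,50],
    [0,0,0.001,-0.22,50],
  ],
)

```text
t: 16.6
tcp_pos: [0.5583, -0.1002, 0.0861]
tool_rot: [-0.109, 0.994, 0.0, -0.0]
force: [-0.6, 0.3, -0.4]
finger_gap: 0.698
```

```bash
python3 s.py
```

```text
t 16.6 [ 0.5583 -0.1002  0.0861] F [-0.61  0.31 -0.42] T [-0.01 -0.01 -0.01] q6 -124.0 yaw 192.6
```

The force is gone at the top of the climb, so I'll probe down.

move_arm(
  deltas=[
    [0,0,0.001,0,50],
    [0,0,0.002,0,50],
    [0,0,0.003,0,50],
    [0,0,0.004,0,50],
    [0,0,0.005,0,50],
    [0,0,0.006,0,50],
    [0,0,0.006,0,50],
    [0,0,0.006,0,50],
  ],
)

```text
t: 17.27
tcp_pos: [0.5586, -0.1003, 0.084]
tool_rot: [-0.109, 0.994, 0.0, -0.0]
force: [-0.4, -0.7, -1.0]
finger_gap: 0.694
```

```bash
python3 s.py
```

```text
t 17.27 [ 0.5586 -0.1003  0.084 ] F [-0.37 -0.68 -1.05] T [ 0.07 -0.08 -0.02] q6 -124.0 yaw 192.6
```

Still free, so I'll keep lowering.

move_arm(
  deltas=[
    [0,0,0.0015,0,50],
    [0,0,0.003,0,50],
    [0,0,0.0045,0,50],
    [0,0,0.006,0,50],
    [0,0,0.007,0,50],
    [0,0,0.008,0,50],
    [0,0,0.008,0,50],
    [0,0,0.008,0,50],
  ],
)

```text
t: 17.93
tcp_pos: [0.5586, -0.1003, 0.0807]
tool_rot: [-0.109, 0.994, 0.0, -0.0]
force: [-0.0, -0.1, -1.0]
finger_gap: 0.695
```

```bash
python3 s.py
```

```text
t 17.93 [ 0.5586 -0.1003  0.0807] F [-0.01 -0.07 -0.96] T [ 0.   -0.    0.05] q6 -124.0 yaw 192.6
```

move_arm(
  deltas=[
    [0,0,0.001,0,50],
    [0,0,0.0015,0,50],
    [0,0,0.002,0,50],
    [0,0,0.0025,0,50],
    [0,0,0.003,0,50],
    [0,0,0.0035,0,50],
    [0,0,0.0035,0,50],
    [0,0,0.0035,0,50],
  ],
)

```text
t: 18.6
tcp_pos: [0.5586, -0.1003, 0.0796]
tool_rot: [-0.109, 0.994, -0.0, 0.0]
force: [-0.1, 0.5, 1.7]
finger_gap: 0.696
```

```bash
python3 s.py
```

```text
t 18.6 [ 0.5586 -0.1003  0.0796] F [-0.12  0.54  1.67] T [0.09 0.03 0.02] q6 -124.0 yaw 192.6
```

move_arm(
  deltas=[
    [0,0,0.0005,0,50],
    [0,0,0.001,0,50],
    [0,0,0.0015,0,50],
    [0,0,0.0015,0,50],
    [0,0,0.0015,0,50],
    [0,0,0.0015,0,50],
    [0,0,0.0015,0,50],
    [0,0,0.0015,0,50],
  ],
)

```text
t: 19.27
tcp_pos: [0.5587, -0.1004, 0.0795]
tool_rot: [-0.109, 0.994, -0.0, 0.0]
force: [-0.6, -0.4, 6.2]
finger_gap: 0.697
```

```bash
python3 s.py
```

```text
t 19.27 [ 0.5587 -0.1004  0.0795] F [-0.61 -0.38  6.2 ] T [ 0.09  0.23 -0.04] q6 -124.0 yaw 192.6
```

It's in the thread entry, firm at about 4.5 mm above the mouth. Now clockwise, sinking along the way.

move_arm(
  deltas=[
    [0,0,0,0.05,50],
    [0,0,0,0.1,50],
    [0,0,0.0003,0.15,50],
    [0,0,0.0005,0.2,50],
    [0,0,0.0007,0.25,50],
    [0,0,0.0008,0.28,50],
    [0,0,0.0008,0.28,50],
    [0,0,0.0008,0.28,50],
  ],
)

```text
t: 19.93
tcp_pos: [0.559, -0.1006, 0.0795]
tool_rot: [-0.04, 0.999, -0.0, 0.001]
force: [-2.3, 1.2, 7.5]
finger_gap: 0.696
```

```bash
python3 s.py
```

```text
t 19.93 [ 0.559  -0.1006  0.0795] F [-2.3   1.17  7.45] T [0.08 0.23 0.03] q6 -116.0 yaw 184.6
```

move_arm(
  deltas=[
    [0,0,0,0.05,50],
    [0,0,0,0.1,50],
    [0,0,0,0.15,50],
    [0,0,0,0.2,50],
    [0,0,0.0003,0.25,50],
    [0,0,0.0006,0.28,50],
    [0,0,0.0006,0.28,50],
    [0,0,0.0006,0.28,50],
  ],
)

```text
t: 20.6
tcp_pos: [0.559, -0.1005, 0.0793]
tool_rot: [0.03, 1.0, -0.0, 0.001]
force: [-1.8, 0.4, 8.2]
finger_gap: 0.696
```

```bash
python3 s.py
```

```text
t 20.6 [ 0.559  -0.1005  0.0793] F [-1.82  0.39  8.17] T [0.08 0.3  0.14] q6 -108.0 yaw 176.5
```

move_arm(
  deltas=[
    [0,0,0,0.06,50],
    [0,0,0,0.12,50],
    [0,0,0.0003,0.18,50],
    [0,0,0.0006,0.24,50],
    [0,0,0.0009,0.3,50],
    [0,0,0.001,0.36,50],
    [0,0,0.001,0.36,50],
    [0,0,0.001,0.36,50],
  ],
)

```text
t: 21.27
tcp_pos: [0.5588, -0.1005, 0.0788]
tool_rot: [0.12, 0.993, -0.0, 0.0]
force: [-1.1, 0.4, 7.9]
finger_gap: 0.697
```

```bash
python3 s.py
```

```text
t 21.27 [ 0.5588 -0.1005  0.0788] F [-1.08  0.37  7.89] T [ 0.07  0.3  -0.01] q6 -97.7 yaw 166.2
```

move_arm(
  deltas=[
    [0,0,0,0.08,50],
    [0,0,0,0.16,50],
    [0,0,0.0003,0.24,50],
    [0,0,0.0006,0.32,50],
    [0,0,0.001,0.4,50],
    [0,0,0.0014,0.46,50],
    [0,0,0.0016,0.5,50],
    [0,0,0.0016,0.5,50],
  ],
)

```text
t: 21.93
tcp_pos: [0.5587, -0.1004, 0.0779]
tool_rot: [0.243, 0.97, -0.0, 0.0]
force: [-1.4, 0.5, 5.9]
finger_gap: 0.695
```

```bash
python3 s.py
```

```text
t 21.93 [ 0.5587 -0.1004  0.0779] F [-1.36  0.51  5.91] T [0.07 0.31 0.09] q6 -83.3 yaw 151.9
```

move_arm(
  deltas=[
    [0,0,0.0003,0.08,50],
    [0,0,0.0006,0.16,50],
    [0,0,0.001,0.24,50],
    [0,0,0.0013,0.32,50],
    [0,0,0.0016,0.4,50],
    [0,0,0.0019,0.46,50],
    [0,0,0.0021,0.5,50],
    [0,0,0.0021,0.5,50],
  ],
)

```text
t: 22.6
tcp_pos: [0.5587, -0.1003, 0.0769]
tool_rot: [0.362, 0.932, 0.0, 0.0]
force: [-0.6, 0.2, 5.5]
finger_gap: 0.696
```

```bash
python3 s.py
```

```text
t 22.6 [ 0.5587 -0.1003  0.0769] F [-0.57  0.15  5.46] T [0.12 0.27 0.07] q6 -69.0 yaw 137.5
```

move_arm(
  deltas=[
    [0,0,0.0003,0.08,50],
    [0,0,0.0006,0.16,50],
    [0,0,0.001,0.24,50],
    [0,0,0.0014,0.32,50],
    [0,0,0.0018,0.4,50],
    [0,0,0.0021,0.46,50],
    [0,0,0.0023,0.5,50],
    [0,0,0.0023,0.5,50],
  ],
)

```text
t: 23.27
tcp_pos: [0.5587, -0.1003, 0.0758]
tool_rot: [0.476, 0.88, 0.0, 0.0]
force: [-0.6, 1.7, 6.1]
finger_gap: 0.697
```

```bash
python3 s.py
```

```text
t 23.27 [ 0.5587 -0.1003  0.0758] F [-0.58  1.73  6.08] T [ 0.2   0.16 -0.01] q6 -54.7 yaw 123.2
```

About 69° turned, roughly 0.7 mm left. Smaller steps from here.

move_arm(
  deltas=[
    [0,0,0.0002,0.04,50],
    [0,0,0.0004,0.08,50],
    [0,0,0.0006,0.12,50],
    [0,0,0.0008,0.16,50],
    [0,0,0.001,0.2,50],
    [0,0,0.001,0.2,50],
    [0,0,0.001,0.2,50],
    [0,0,0.001,0.2,50],
  ],
)

```text
t: 23.93
tcp_pos: [0.5586, -0.1002, 0.0754]
tool_rot: [0.519, 0.855, 0.0, 0.0]
force: [-0.7, 1.5, 6.1]
finger_gap: 0.697
```

```bash
python3 s.py
```

```text
t 23.93 [ 0.5586 -0.1002  0.0754] F [-0.67  1.47  6.06] T [0.24 0.16 0.02] q6 -49.0 yaw 117.5
```

move_arm(
  deltas=[
    [0,0,0.0002,0.04,50],
    [0,0,0.0004,0.08,50],
    [0,0,0.0006,0.12,50],
    [0,0,0.0008,0.16,50],
    [0,0,0.0008,0.2,50],
    [0,0,0.0008,0.2,50],
    [0,0,0.0008,0.2,50],
    [0,0,0.0008,0.2,50],
  ],
)

```text
t: 24.6
tcp_pos: [0.5587, -0.1002, 0.0751]
tool_rot: [0.561, 0.828, 0.0, 0.0]
force: [-0.6, 0.8, 5.2]
finger_gap: 0.694
```

```bash
python3 s.py
```

```text
t 24.6 [ 0.5587 -0.1002  0.0751] F [-0.59  0.75  5.21] T [0.18 0.11 0.04] q6 -43.2 yaw 111.8
```

move_arm(
  deltas=[
    [0,0,0.0002,0.04,50],
    [0,0,0.0004,0.08,50],
    [0,0,0.0006,0.12,50],
    [0,0,0.0008,0.16,50],
    [0,0,0.0008,0.2,50],
    [0,0,0.0008,0.2,50],
    [0,0,0.0008,0.2,50],
    [0,0,0.0008,0.2,50],
  ],
)

```text
t: 25.27
tcp_pos: [0.5586, -0.1003, 0.075]
tool_rot: [0.601, 0.799, 0.0, 0.0]
force: [-1.7, 0.9, 6.9]
finger_gap: 0.7
```

```bash
python3 s.py
```

```text
t 25.27 [ 0.5586 -0.1003  0.075 ] F [-1.75  0.88  6.95] T [0.17 0.18 0.13] q6 -37.5 yaw 106.1
```

move_arm(
  deltas=[
    [0,0,0,0.03,50],
    [0,0,0,0.06,50],
    [0,0,0,0.09,50],
    [0,0,0,0.12,50],
    [0,0,0,0.12,50],
    [0,0,0,0.12,50],
    [0,0,0,0.12,50],
    [0,0,0,0.12,50],
  ],
)

```text
t: 25.93
tcp_pos: [0.5589, -0.1001, 0.075]
tool_rot: [0.625, 0.781, 0.0, 0.0]
force: [-0.6, 2.3, 6.3]
finger_gap: 0.696
```

```bash
python3 s.py
```

```text
t 25.93 [ 0.5589 -0.1001  0.075 ] F [-0.61  2.26  6.35] T [0.29 0.09 0.09] q6 -34.1 yaw 102.6
```

move_arm(
  deltas=[
    [0,0,0,0.03,50],
    [0,0,0,0.06,50],
    [0,0,0,0.09,50],
    [0,0,0,0.12,50],
    [0,0,0,0.12,50],
    [0,0,0,0.12,50],
    [0,0,0,0.12,50],
    [0,0,0,0.12,50],
  ],
)

```text
t: 26.6
tcp_pos: [0.5589, -0.0999, 0.075]
tool_rot: [0.648, 0.762, 0.0, 0.0]
force: [-1.2, 2.2, 7.1]
finger_gap: 0.697
```

```bash
python3 s.py
```

```text
t 26.6 [ 0.5589 -0.0999  0.075 ] F [-1.19  2.19  7.11] T [0.36 0.11 0.29] q6 -30.7 yaw 99.2
```

Height stays flat at 0.075 and the torque is now rising, so it's at the stop after about 93°. I'll unload, then release.

move_arm(
  deltas=[
    [0,0,-0.0005,-0.03,50],
    [0,0,-0.001,-0.05,50],
    [0,0,-0.0012,-0.05,50],
    [0,0,-0.0012,-0.05,50],
    [0,0,-0.0012,-0.05,65],
    [0,0,-0.0012,-0.05,68],
    [0,0,-0.0012,-0.05,72],
    [0,0,-0.0012,-0.05,75],
  ],
)

```text
t: 27.27
tcp_pos: [0.5584, -0.1007, 0.0744]
tool_rot: [0.639, 0.769, -0.0, -0.0]
force: [0.9, 0.4, 0.3]
finger_gap: 0.75
```

move_arm(
  deltas=[
    [0,0,0,0,80],
    [0,0,0,0,85],
    [0,0,0,0,90],
    [0,0,0,0,95],
    [0,0,0,0,100],
    [0,0,0,0,100],
    [0,0,0,0,100],
    [0,0,0,0,100],
  ],
)

```text
t: 27.93
tcp_pos: [0.5586, -0.1003, 0.0749]
tool_rot: [0.639, 0.769, 0.0, 0.0]
force: [-0.9, -0.9, -0.3]
finger_gap: 1.0
```

```bash
python3 s.py
```

```text
t 27.93 [ 0.5586 -0.1003  0.0749] F [-0.85 -0.93 -0.28] T [ 0.03 -0.04  0.05] q6 -32.1 yaw 100.6
```

Released. Raise straight up and look.

move_arm(
  deltas=[
    [0,0,-0.02,0,100],
    [0,0,-0.06,0,100],
    [0,0,-0.12,0,100],
    [0,0,-0.18,0,100],
    [0,0,-0.25,0,100],
    [0,0,-0.32,0,100],
    [0,0,-0.36,0,100],
    [0,0,-0.38,0,100],
  ],
)

```text
t: 28.6
tcp_pos: [0.5599, -0.1007, 0.2304]
tool_rot: [0.639, 0.769, 0.001, 0.003]
force: [-0.1, -0.4, 0.2]
finger_gap: 1.0
```

move_arm(
  deltas=[
    [0,0,0,0,100],
    [0,0,0,0,100],
    [0,0,0,0,100],
    [0,0,0,0,100],
    [0,0,0,0,100],
    [0,0,0,0,100],
    [0,0,0,0,100],
    [0,0,0,0,100],
  ],
)

```text
t: 29.27
tcp_pos: [0.5585, -0.1003, 0.2265]
tool_rot: [0.639, 0.769, -0.0, -0.0]
force: [-0.2, 0.5, -0.1]
finger_gap: 1.002
```

```bash
python3 s.py
python3 - <<'E'
from h import *
for n in ['wrist','scene','side']: snap(n,n+'6')
for n,b in [('scene6',(277,210)),('side6',(366,270)),('wrist6',(320,310))]:
    z=np.load(f'pics/{n}.npz'); P=pts(z['d'],z).reshape(-1,3)
    t=P[(np.hypot(P[:,0]-.5585,P[:,1]+.1)<.034)&(P[:,2]>.088)&(P[:,2]<.12)]
    if len(t)<30: print(n,len(t)); continue
    zz=np.median(t[:,2]); k=t[abs(t[:,2]-zz)<.004]
    A=np.c_[k[:,:2]-[.5585,-.1],np.ones(len(k))]; s=np.linalg.lstsq(A,k[:,2],rcond=None)[0]
    print(n,len(k),'top z',zz,'plane',s.round(4),circ(k[:,:2])[0],(k.min(0)+k.max(0))[:2]/2)
C=[((.5585,-.1,.062,.03),(0,0,255)),((.5585,-.1,.098,.03),(0,0,255))]
overlay('scene6',C,(240,165,310,250),5,'o_scene6'); overlay('side6',C,(330,225,400,310),5,'o_side6')
E
```

```text
t 29.27 [ 0.5585 -0.1003  0.2265] F [-0.24  0.52 -0.07] T [ 0.01 -0.01  0.07] q6 -32.1 yaw 100.6
scene6 311 top z 0.09567636528750378 plane [-0.0124 -0.0158  0.0959] [ 0.56184175 -0.09570096  0.02341894] [ 0.56187426 -0.09752213]
side6 407 top z 0.09944938630162997 plane [0.0178 0.0179 0.0998] [ 0.55811961 -0.10354282  0.02333103] [ 0.55860159 -0.1023905 ]
wrist6 2887 top z 0.09703099479533367 plane [ 0.0031 -0.0053  0.0969] [ 0.55789658 -0.0995339   0.02269904] [ 0.55808136 -0.10012   ]
```

View pics/o_scene6.png

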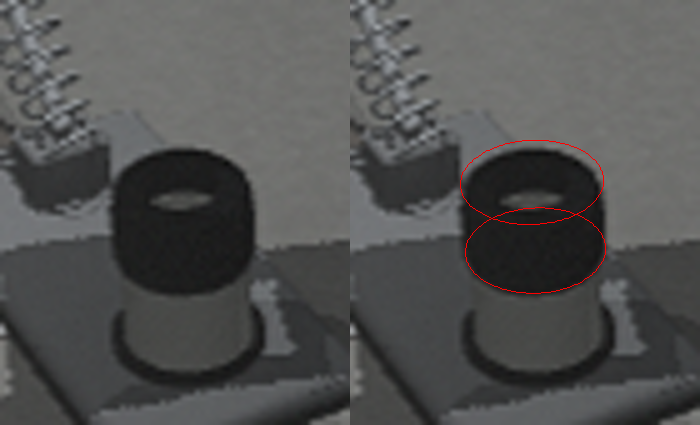

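View pics/o_side6.png

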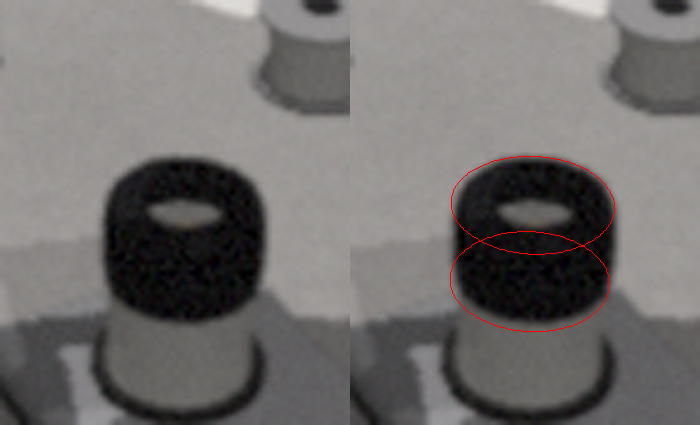

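View pics/wrist6.png

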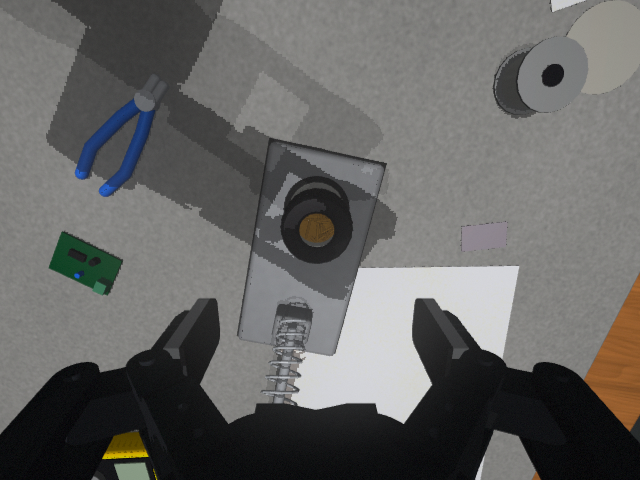

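The hood is on the pot at scene (277,208), side (366,272) and wrist (316,225). It's level and the rim is down on the shoulder. The wrist depth gives its top at 0.097; the same camera read 0.0351 for the true 0.036 on the bench, so it's home. Nothing else has moved.

```bash
python3 -c "
from station import manip
print(manip.sign_off())"
```

```text
the job is handed in; nothing more can be done
None
```

The black hood is screwed home on the pot and released, and the job is handed in (about 29.5 s of the 72 s allowed). The station gave no verdict.

**What I did:** I set the hood on the thread bars about 10.5 mm above home and eased it anticlockwise. The first loss of force was only a 2 mm step off a rib, confirmed by probing down. I carried on up the bars until the real drop to about 4.5 mm above home, then turned it clockwise about 93°. It stopped sinking and the torque began to rise to 0.29 Nm at the stop. The highest force read at the end of any move was 9.2 N; I did not monitor force within moves.

**Last checks:**
- **Height:** the wrist depth puts the hood's top at 97.0 mm. That camera read 0.9 mm low on the bench, so the true height is about 97.9 mm against 98 mm for home. The gripper height at the stop agreed to within about 0.3 mm.
- **Level and centring:** the tilt is about 0.006 rad and the centre is within about 1 mm of the pot's axis, by the wrist camera.
- **Disagreement:** the scene and side cameras put the top at 95.7 and 99.4 mm, several mm off sideways and tilted about 0.02 rad. Scene and side offsets were opposite in sign and larger than the 2 mm calibration tolerance, so I relied on the wrist camera and the gripper.
- **Other objects:** nothing else looked moved in the last pictures. I judged this by eye and did not measure it, and the last wrist view did not include everything on the bench.

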